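Heft three coin tins and hold up the heaviest

TASK

Find out by feel which of the three identical dark red coin tins on the desk is the heaviest. Go along the row one at a time, beginning at the teal drawer unit's end (the robot's left): lift each tin clear of the desk, feel its weight and set it back on the desk upright without dropping it - the last one may stay in hand if it is the heaviest. Finish holding the heaviest tin upright in the gripper, at least 10 cm above the desk, and keep holding it, with the two lighter tins standing on the desk and everything else left alone.

Things in the scene. Friction and masses are not known exactly. Their poses are not given: they have to be found in the camera images.
- tin_1: first of three identical closed coin tins (robot's left, drawer unit's end): dark red cylinder 52 mm across, 66 mm high with lid; the top 13 mm is a steel slip lid flush with the sides, with a coin slot. Hard; grip across any diameter, 20 to 60 N. Origin: centre of its underside, z up its axis. Masses 0.1 to 0.6 kg, the heaviest at least 150 g above the others. Coins at the bottom may shift 3 mm
- tin_2: the middle tin of the row; same shape, size and origin as tin_1
- tin_3: the last tin of the row (robot's right); same shape, size and origin as tin_1
- table: plank desk top of the wooden crate; its surface is at z = 0
- drawer_unit: teal plastic mini drawer unit, fixed, 150 mm deep, 170 mm wide, 186 mm high, left of the tins; leave alone. Origin: centre of its underside; its front with the drawers faces its own -x
- top_drawer_lip (a point): front edge of the pull lip of the unit's top drawer (160 mm up); leave the drawer as it is, perhaps ajar
- middle_drawer_lip (a point): the same on the middle drawer, 102 mm up
- bottom_drawer_lip (a point): the same on the bottom drawer, 44 mm up
- steel_cup: stainless steel cup, 77 mm across the rim, 90 mm high, beyond the tins; leave alone. Origin: centre of its underside
- pencil_pot: beige ceramic pot 86 mm across and 95 mm high with six pencils standing up to 185 mm, right of the tins; leave alone. Origin: centre of its underside
- dice: chunky white plastic dice, 40 mm cube, beyond the tins; leave alone. Origin: centre of its underside
- clothes_peg: wooden clothes peg with steel spring, 76 mm long, 10 mm high, lying beyond the tins; leave alone. Origin: its middle, at desk height
- tape_dispenser: dark grey tape dispenser, 140 x 56 mm, 74 mm high, right of the tins; leave alone. Origin: centre of its underside
There are look-alikes about, which are no part of the job. Leave any yellow look-alike of the tin_3 alone. What is shaped like the tin_2 but yellow is not meant.

How it is judged:
On the way, in this order (a step that is already met when the one before it is completed fails the run):
1. the first tin of the row (drawer unit's end) is lifted clear of the desk in the fingers, the other two standing (height (world z) of tin_1 above 0.012 m and angle between tin_1's own z axis and vertical below 0.5 rad and contact force between tin_1 and the fingers above 0.5 N and height (world z) of each of tin_2, tin_3 below 0.006 m and angle between each of tin_2, tin_3's own z axis and vertical below 0.1 rad), for 0.2 s.
2. with the first back upright on the desk, the middle tin is lifted clear of the desk in the fingers (height (world z) of tin_2 above 0.012 m and angle between tin_2's own z axis and vertical below 0.5 rad and contact force between tin_2 and the fingers above 0.5 N and height (world z) of each of tin_1, tin_3 below 0.006 m and angle between each of tin_1, tin_3's own z axis and vertical below 0.1 rad), for 0.2 s.
3. with the first two upright on the desk, the last tin is lifted clear of the desk in the fingers (height (world z) of tin_3 above 0.012 m and angle between tin_3's own z axis and vertical below 0.5 rad and contact force between tin_3 and the fingers above 0.5 N and height (world z) of each of tin_1, tin_2 below 0.006 m and angle between each of tin_1, tin_2's own z axis and vertical below 0.1 rad), for 0.2 s.
At the end, for the whole second after the job is handed in: The heaviest of the three tins is held still in the fingers, upright (within 0.3 rad), its underside at least 90 mm above the desk, carried by nothing else; the two lighter tins stand upright at rest on the desk, not touched by the fingers (((height (world z) of tin_1 above 0.09 m and angle between tin_1's own z axis and vertical below 0.3 rad and linear speed of tin_1 below 0.03 m/s and contact force between tin_1 and the fingers above 0.5 N and contact force between tin_1 and drawer_unit below 0.05 N and contact force between tin_1 and steel_cup below 0.05 N and contact force between tin_1 and pencil_pot below 0.05 N and contact force between tin_1 and tape_dispenser below 0.05 N and contact force between tin_1 and dice below 0.05 N and contact force between tin_1 and tin_2 below 0.05 N and contact force between tin_1 and tin_3 below 0.05 N and height (world z) of each of tin_2, tin_3 below 0.006 m and angle between each of tin_2, tin_3's own z axis and vertical below 0.1 rad and contact force between tin_2 and table between 0.6 and 3.8 N and linear speed of each of tin_2, tin_3 below 0.02 m/s and contact force between each of tin_2, tin_3 and the fingers below 0.05 N and contact force between tin_3 and table between 0.6 and 3.8 N) or (height (world z) of tin_2 above 0.09 m and angle between tin_2's own z axis and vertical below 0.3 rad and linear speed of tin_2 below 0.03 m/s and contact force between tin_2 and the fingers above 0.5 N and contact force between tin_2 and drawer_unit below 0.05 N and contact force between tin_2 and steel_cup below 0.05 N and contact force between tin_2 and pencil_pot below 0.05 N and contact force between tin_2 and tape_dispenser below 0.05 N and contact force between tin_2 and dice below 0.05 N and contact force between tin_2 and tin_1 below 0.05 N and contact force between tin_2 and tin_3 below 0.05 N and height (world z) of each of tin_1, tin_3 below 0.006 m and angle between each of tin_1, tin_3's own z axis and vertical below 0.1 rad and contact force between tin_1 and table between 0.6 and 3.8 N and linear speed of each of tin_1, tin_3 below 0.02 m/s and contact force between each of tin_1, tin_3 and the fingers below 0.05 N and contact force between tin_3 and table between 0.6 and 3.8 N) or (height (world z) of tin_3 above 0.09 m and angle between tin_3's own z axis and vertical below 0.3 rad and linear speed of tin_3 below 0.03 m/s and contact force between tin_3 and the fingers above 0.5 N and contact force between tin_3 and drawer_unit below 0.05 N and contact force between tin_3 and steel_cup below 0.05 N and contact force between tin_3 and pencil_pot below 0.05 N and contact force between tin_3 and tape_dispenser below 0.05 N and contact force between tin_3 and dice below 0.05 N and contact force between tin_3 and tin_1 below 0.05 N and contact force between tin_3 and tin_2 below 0.05 N and height (world z) of each of tin_1, tin_2 below 0.006 m and angle between each of tin_1, tin_2's own z axis and vertical below 0.1 rad and contact force between tin_1 and table between 0.6 and 3.8 N and linear speed of each of tin_1, tin_2 below 0.02 m/s and contact force between each of tin_1, tin_2 and the fingers below 0.05 N and contact force between tin_2 and table between 0.6 and 3.8 N))); the arm keeps its last pose, push and grip.
It fails at once if a tin is tipped over (more than 0.7 rad) (angle between any of tin_1, tin_2, tin_3's own z axis and vertical above 0.7 rad).
It fails at once if a tin is dropped (falls free faster than 0.45 m/s, a fall of about 10 mm) ((linear speed of tin_1 above 0.45 m/s and contact force between tin_1 and the fingers below 0.05 N) or (linear speed of tin_2 above 0.45 m/s and contact force between tin_2 and the fingers below 0.05 N) or (linear speed of tin_3 above 0.45 m/s and contact force between tin_3 and the fingers below 0.05 N)).
It fails at once if the cup, pencil pot, dice, peg or tape dispenser is moved by more than 20 mm or tipped (distance of any of steel_cup, pencil_pot, dice, clothes_peg, tape_dispenser from where it was at the start of the episode above 0.02 m or angle between any of steel_cup, pencil_pot, dice, clothes_peg, tape_dispenser's own z axis and vertical above 0.4 rad).
It fails at once if a drawer is moved by more than 15 mm (distance of any of top_drawer_lip, middle_drawer_lip, bottom_drawer_lip from where it was at the start of the episode above 0.015 m).
It also fails if it takes over 67 s, if anything falls off the work surface, if the arm or the gripper's body presses on something with over 40 N, if the wrist force passes 120 N, or if a joint passes its speed limit or range.

ROBOT

A 6-joint arm with a two-finger parallel gripper is mounted at the origin on the work surface. World frame = base frame: x ahead of the robot, y to its left, z up, the work surface at z = 0. Lengths are in m, angles in rad, forces in N, time in s.
With the tool pointing down it reaches from about 0.275 to 0.825 m from the base axis. Payload 4.9 kg.
Tool frame: the origin (TCP) lies midway between the tips of the shut fingers; the grasp point (between the pads) lies 19 mm behind it; y points along the fingers, z is the direction in which the jaws open and shut, and the axes are right-handed (so a half turn about y gives the same grasp; the last joint's range is limited). The gripper opens to 85 mm and grips with 20 to 120 N. Pads are 22 mm wide; open, the fingers measure 114 mm over their backs; the gripper's body (76 mm by 85 mm) begins 54 mm behind the grasp point. The pads swing forward as they close: fully open they stand 13 mm farther back than shut.
Start: joints at [1.039, 0.326, -0.193, 1.052, 0, 1.437], TCP at [0.213, 0.507, 0.231] pointing down, gripper open.
Joint ranges: [-2.65, 2.65], [-0.97, 1.79], [-1.3, 1.35], [-1.93, 2.1], [-1.47, 1.37], [-3.14, 3.14]. Speed limits (rad/s): [2.57, 2.57, 3.14, 3.14, 3.14, 3.14].

INTERFACE

Orientations are given as a unit quaternion [w, x, y, z].
In Python, from workcell import ctrl, optics gives the robot as it stands.
- The arm moves only by the tool arm_command, never from a script. Its argument "steps" is a list of rows, each an object of numbers: "tx", "ty", "tz": the shift along the tool's x, y, z in mm; "wx", "wy", "wz": the turn, a rotation vector about the tool's x, y, z in rad; "gripper": the gripper's target within -1 to 1 (fully open at 1, half-way at 0, shut at -1). A call has exactly 8 rows; each row shifts and turns the commanded pose from where the row before left it, along the tool's axes as they then stand; what a row does not reach is not made up. A row lasts 1/10 s, in which the tool goes at most 50 mm and 8.59 degrees, less where a joint would pass 70% of its speed; a pose out of reach is approached as far as the arm can. A call with a gripper value outside its range is refused whole. The fingers move at their own pace and stop on an object; "squeeze" is the grip in N (left out, the last holds). Time passes only in rows, so rows that do not move let the fingers close, or fill a call up. It gives the time, the measured TCP pose, the force and the opening at its end, in the units of the state.
- ctrl.observe(): the state, without advancing time (a new reading comes with each control period).
- optics.capture(name): name is "scene" or "top" or "wrist"; returns the picture (420x560x3 uint8, red, green, blue); there is no depth.
- optics.camera_model(name): a dict with "fov_y" (degrees; the focal length in pixels is half the picture's height over the tangent of half this angle, whatever the lens; pixels are square), "cx", "cy" (the principal point, pixels), "pose" (4x4, takes a point from camera to world coordinates). Camera axes: x right, y down, z forward; pixel columns grow to the right and rows downward; lengths in m; the calibration is good to about 2 mm. A picture is of the moment at which its call begins: read the wrist's pose just before it. camera_model takes no time and is no camera call; for the wrist camera it gives the pose at the moment of the call.
- ctrl.close_job(): hands the job in, once; it reports no verdict.
The state is a dict: "time": time; "q": joint angles; "dq": joint speeds; "effort": joint torques, N m; "ee_pos": TCP position; "tcp_rot": TCP orientation; "ft_force": force on the tool from outside, world axes, zero at the start; "torque": the same for the moment, N m; "finger_gap": finger opening in m.
Only numpy, scipy, OpenCV 4.12 (cv2) and the standard library are available. Lean on these libraries where they do the work, as an engineer would, in place of code of your own. Each camera call takes 0.05 s, during which the arm holds its last target.

## Working session

There is one attempt and no reset: what is moved stays moved. The work goes in short steps, Python scripts to look and compute and a tool call to move; the robot and the scene stay as the last step left them, time stands still between calls to the robot, and variables do not carry over. Pictures are saved under pics/ and viewed, and the job is handed in when it is done.

Besides the shell and the picture viewer there is one more tool, called after ">>>" as name(argument=value, ...) on one line, values as JSON. arm_command: Moves the arm, as the interface text tells. Its arguments: {"type":"object","properties":{"steps":{"type":"array","items":{"type":"object","properties":{"tx":{"type":"number"},"ty":{"type":"number"},"tz":{"type":"number"},"wx":{"type":"number"},"wy":{"type":"number"},"wz":{"type":"number"},"gripper":{"type":"number"}}}},"squeeze":{"type":"number"}},"required":["steps"]}

```bash
ls; mkdir -p pics; python3 - <<'E'
from workcell import ctrl, optics
import cv2, numpy as np
np.set_printoptions(precision=4,suppress=True)
s=ctrl.observe()
for k,v in s.items(): print(k,np.round(v,4))
for n in ["scene","top","wrist"]:
    m=optics.camera_model(n); print(n,m)
    cv2.imwrite(f"pics/{n}0.png",optics.capture(n)[:,:,::-1])
E
```

```text
pics
time 0.0
q [ 1.0388  0.327  -0.1936  1.052   0.      1.4366]
dq [ 0.001   0.     -0.0018 -0.0013 -0.0015 -0.0002]
effort [  0.0003 -44.34    26.2443   0.0154   0.       0.    ]
ee_pos [0.2127 0.5066 0.2305]
tcp_rot [-0.6926  0.6937 -0.1399  0.1395]
ft_force [0.0469 0.5082 0.0759]
torque [-0.0079  0.0507  0.0365]
finger_gap 0.0851
scene {'fov_y': 55.96679317891888, 'cx': 279.51501770681995, 'cy': 212.26771826681338, 'pose': array([[ 0.2859,  0.8134, -0.5066,  1.137 ],
       [ 0.9582, -0.2488,  0.1413, -0.1394],
       [-0.0111, -0.5258, -0.8505,  1.0058],
       [ 0.    ,  0.    ,  0.    ,  1.    ]])}
top {'fov_y': 48.798782701058116, 'cx': 278.6321128929416, 'cy': 213.5468497371236, 'pose': array([[-0.007 , -0.9971,  0.0757,  0.4983],
       [-0.9994,  0.0095,  0.0324,  0.0003],
       [-0.033 , -0.0755, -0.9966,  1.305 ],
       [ 0.    ,  0.    ,  0.    ,  1.    ]])}
wrist {'fov_y': 68.49773415803922, 'cx': 281.276179558813, 'cy': 207.07099564729907, 'pose': array([[ 0.3864,  0.8909,  0.2388,  0.1531],
       [ 0.9223, -0.373 , -0.1008,  0.5334],
       [-0.0007,  0.2592, -0.9658,  0.3734],
       [ 0.    ,  0.    ,  0.    ,  1.    ]])}
```

View pics/scene0.png

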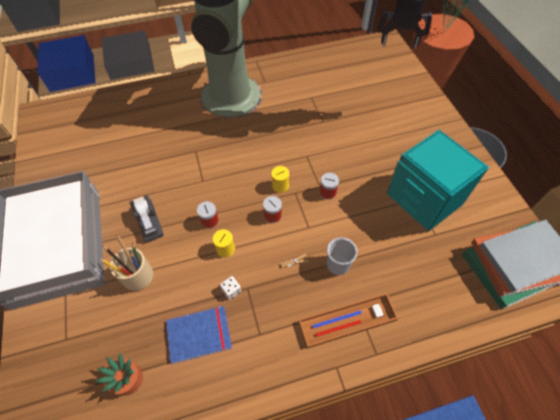

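View pics/top0.png

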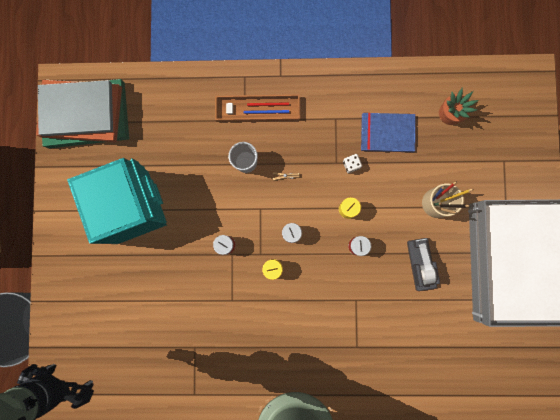

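View pics/wrist0.png

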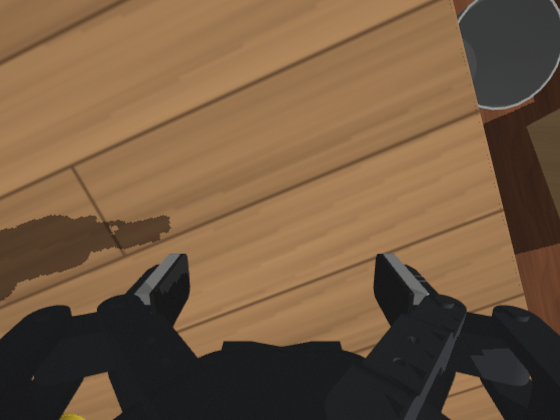

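Pictures: the top view shows three grey-lidded red tins at (223,244), (291,233) and (361,246), plus two yellow look-alikes at (272,270) and (350,208). The cup is at (243,157), the peg at (287,176), the dice at (352,163), the tape dispenser at (424,264), the pot at (443,200) and the drawer unit on the left.

```bash
cat > h.py <<'E'
from workcell import ctrl, optics
import cv2, numpy as np
np.set_printoptions(precision=4,suppress=True)
def ray(m,u,v,h=420):
    f=h/2/np.tan(np.radians(m["fov_y"])/2); P=np.array(m["pose"])
    d=P[:3,:3]@np.array([(u-m["cx"])/f,(v-m["cy"])/f,1]); return P[:3,3],d
def onz(m,u,v,z):
    o,d=ray(m,u,v); return o+d*(z-o[2])/d[2]
def proj(m,p):
    P=np.array(m["pose"]);c=P[:3,:3].T@(np.array(p)-P[:3,3]);f=210/np.tan(np.radians(m["fov_y"])/2)
    return c[0]/c[2]*f+m["cx"],c[1]/c[2]*f+m["cy"]
E
python3 - <<'E'
from h import *
for n in ["top","scene"]:
    im=cv2.imread(f"pics/{n}0.png"); m=optics.camera_model(n)
    hsv=cv2.cvtColor(im,cv2.COLOR_BGR2HSV)
    g=((hsv[...,1]<60)&(hsv[...,2]>90)).astype('uint8')
    g=cv2.morphologyEx(g,cv2.MORPH_CLOSE,np.ones((5,5)))
    red=(((hsv[...,0]<6)|(hsv[...,0]>172))&(hsv[...,1]>130)).astype('uint8')
    yel=((hsv[...,0]>22)&(hsv[...,0]<35)&(hsv[...,1]>150)).astype('uint8')
    for nm,k,a0 in [("grey",g,100),("yel",yel,60),("red",red,20)]:
        N,l,st,c=cv2.connectedComponentsWithStats(k)
        for i in range(1,N):
            if a0<st[i,4]<1500:
                print(n,nm,c[i].round(1),st[i],onz(m,*c[i],0.066 if nm!="red" else .03))
im=cv2.imread("pics/top0.png")[190:290,200:400]
cv2.imwrite("pics/crop0.png",cv2.resize(im,None,fx=4,fy=4,interpolation=cv2.INTER_CUBIC))
E
```

```text
top grey [243.9 157.3] [228 142  30  29 518] [0.7464 0.134  0.066 ]
top grey [352. 163.] [343 154  19  19 238] [ 0.7272 -0.1582  0.066 ]
top grey [291.5 232.5] [282 223  20  20 311] [0.5412 0.0064 0.066 ]
top grey [222.6 244.4] [213 235  20  20 314] [0.5107 0.1915 0.066 ]
top grey [360.6 245.5] [351 236  20  20 325] [ 0.5052 -0.1766  0.066 ]
top grey [422.7 262.6] [410 238  28  52 802] [ 0.4591 -0.3387  0.066 ]
top grey [283.7 407.2] [259 394  69  26 769] [0.0868 0.0309 0.066 ]
top yel [349.3 207.3] [339 198  22  20 313] [ 0.6073 -0.1487  0.066 ]
top yel [271.9 269. ] [263 260  19  19 283] [0.4444 0.0596 0.066 ]
top red [266.3 103.9] [247 102  42   4 117] [0.9052 0.0742 0.03  ]
top red [368.5 130.5] [368 113   2  36  72] [ 0.8246 -0.2102  0.03  ]
top red [445.  190.5] [436 184  18  15  52] [ 0.654  -0.4149  0.03  ]
top red [350.  246.5] [349 240   5  14  21] [ 0.5028 -0.153   0.03  ]
scene grey [366.7  14.7] [362   0  10  30 138] [-0.2166  0.6203  0.066 ]
scene grey [180.1  28.3] [175  15  11  28 159] [-0.3549 -0.1143  0.066 ]
scene grey [329.5 180.4] [321 173  18  16 238] [0.5148 0.
[... 238 characters left out ...]
y [340.6 254.9] [327 238  30  37 868] [0.7496 0.1322 0.066 ]
scene grey [230.3 287.2] [220 276  21  23 292] [ 0.7528 -0.1644  0.066 ]
scene yel [281.  175.4] [272 166  17  24 255] [0.4553 0.0577 0.066 ]
scene yel [223.8 240.2] [213 230  21  25 336] [ 0.6179 -0.1513  0.066 ]
scene red [327.4 192.6] [320 186  17  12 127] [0.5314 0.1795 0.03  ]
scene red [272.7 216.5] [265 211  16  11 120] [ 0.5639 -0.0002  0.03  ]
scene red [210.4 221.5] [201 213  17  15 126] [ 0.5278 -0.1758  0.03  ]
scene red [126.2 271. ] [122 268   9   7  33] [ 0.6128 -0.4216  0.03  ]
scene red [219.6 328.2] [216 308   8  41  76] [ 0.8341 -0.2142  0.03  ]
scene red [338.2 327.8] [316 321  45  15 131] [0.9173 0.0651 0.03  ]
```

View pics/crop0.png

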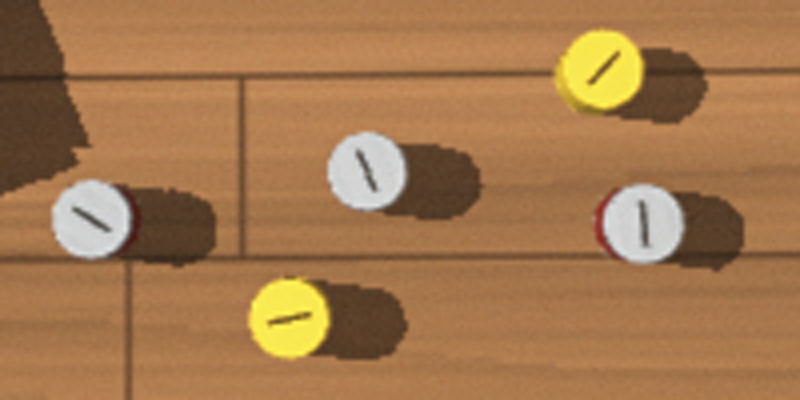

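```bash
cat >> h.py <<'E'
from scipy.spatial.transform import Rotation as Ro
def RR(s=None):
    q=(s or ctrl.observe())["tcp_rot"]; return Ro.from_quat([q[1],q[2],q[3],q[0]]).as_matrix()
def plan(target, jaw=None):
    """print tool-frame shift to world target; jaw=desired world jaw axis, tool y down"""
    s=ctrl.observe(); R=RR(s); p=np.array(s["ee_pos"])
    print("t",round(s["time"],2),"p",p,"q",np.array(s["q"]),"gap",round(s["finger_gap"],4),"F",np.array(s["ft_force"]))
    print("R",R.tolist() if 0 else R)
    print("tool shift mm (now axes)",1000*R.T@(np.array(target)-p))
    if jaw is not None:
        z=np.array(jaw,float); z/=np.linalg.norm(z); y=np.array([0,0,-1.]); 
        for sg in (1,-1):
            x=np.cross(y,sg*z); G=np.column_stack([x,y,sg*z])
            print("rotvec",sg,Ro.from_matrix(R.T@G).as_rotvec(), "shift in goal axes",1000*G.T@(np.array(target)-p))
E
python3 - <<'E'
from h import *
plan([.511,.190,.2305],[0,1,0])
m=optics.camera_model("top")
for uv in [(165,230),(150,162),(92,243),(123,158),(68,185)]: print(uv,onz(m,*uv,.186)[:2])
E
```

```text
t 0.15 p [0.2128 0.5067 0.2307] q [ 1.0388  0.3268 -0.1933  1.052  -0.      1.4366] gap 0.0852 F [0.3416 0.9015 0.0596]
R [[ 0.9219 -0.0007  0.3874]
 [-0.3874 -0.0012  0.9219]
 [-0.0002 -1.     -0.0013]]
tool shift mm (now axes) [ 397.5693    0.3616 -176.4493]
rotvec 1 [ 0.0013 -0.3978 -0.0004] shift in goal axes [ 298.1714    0.1911 -316.6853]
rotvec -1 [0.0006 2.7438 0.0018] shift in goal axes [-298.1714    0.1911  316.6853]
(165, 230) [0.5457 0.3142]
(150, 162) [0.7139 0.3535]
(92, 243) [0.5154 0.4939]
(123, 158) [0.7248 0.4211]
(68, 185) [0.6591 0.5576]
```

>>> arm_command(steps=[{"tx": 44, "tz": -20, "gripper": 1}, {"tx": 44, "tz": -20, "gripper": 1}, {"tx": 44, "tz": -20, "gripper": 1}, {"tx": 44, "tz": -20, "gripper": 1}, {"tx": 44, "tz": -20, "gripper": 1}, {"tx": 44, "tz": -20, "gripper": 1}, {"tx": 44, "tz": -20, "gripper": 1}, {"tx": 44, "tz": -20, "gripper": 1}], squeeze=35)

```text
invalid input
```

>>> arm_command(steps=[{"wy": -0.1}, {"wy": -0.1}, {"wy": -0.1}, {"wy": -0.098}, {"tx": 0}, {"tx": 0}, {"tx": 0}, {"tx": 0}])

```text
invalid input
```

```bash
python3 - <<'E'
from h import *
plan([.511,.190,.15],[0,1,0])
m=optics.camera_model("wrist"); im=optics.capture("wrist")[:,:,::-1].copy()
for z in(.066,): 
    u=proj(m,[.511,.19,z]); cv2.circle(im,tuple(int(a) for a in u),3,(255,0,0),-1); print(u)
cv2.imwrite("pics/w1.png",im)
E
```

```text
t 0.15 p [0.2128 0.5067 0.2307] q [ 1.0388  0.3268 -0.1933  1.052  -0.      1.4366] gap 0.0852 F [0.3416 0.9015 0.0596]
R [[ 0.9219 -0.0007  0.3874]
 [-0.3874 -0.0012  0.9219]
 [-0.0002 -1.     -0.0013]]
tool shift mm (now axes) [ 397.5817   80.8615 -176.3437]
rotvec 1 [ 0.0013 -0.3978 -0.0004] shift in goal axes [ 298.1714   80.6911 -316.6853]
rotvec -1 [0.0006 2.7438 0.0018] shift in goal axes [-298.1714   80.6911  316.6853]
(np.float64(149.40324590608196), np.float64(478.6576674124542))
```

View pics/w1.png

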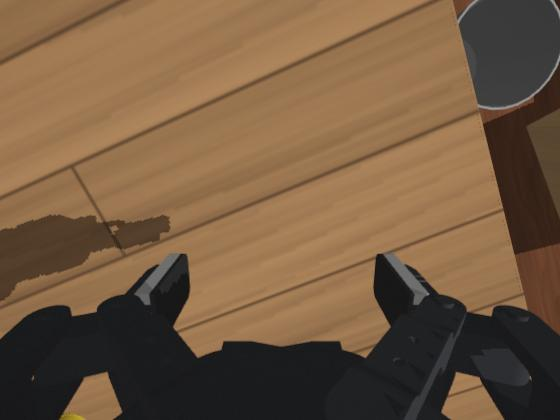

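Both calls were refused and nothing moved, so I'll try with every key in each row.

>>> arm_command(steps=[{"tx": 44, "ty": 0, "tz": -20, "wx": 0, "wy": 0, "wz": 0, "gripper": 1}, {"tx": 44, "ty": 0, "tz": -20, "wx": 0, "wy": 0, "wz": 0, "gripper": 1}, {"tx": 44, "ty": 0, "tz": -20, "wx": 0, "wy": 0, "wz": 0, "gripper": 1}, {"tx": 44, "ty": 0, "tz": -20, "wx": 0, "wy": 0, "wz": 0, "gripper": 1}, {"tx": 44, "ty": 0, "tz": -20, "wx": 0, "wy": 0, "wz": 0, "gripper": 1}, {"tx": 44, "ty": 0, "tz": -20, "wx": 0, "wy": 0, "wz": 0, "gripper": 1}, {"tx": 44, "ty": 0, "tz": -20, "wx": 0, "wy": 0, "wz": 0, "gripper": 1}, {"tx": 44, "ty": 0, "tz": -20, "wx": 0, "wy": 0, "wz": 0, "gripper": 1}], squeeze=35)

```text
time: 1.0
ee_pos: [0.4766, 0.2215, 0.2313]
tcp_rot: [0.693, -0.693, 0.14, -0.14]
ft_force: [1.2, 0.5, 0.5]
finger_gap: 0.0856
```

>>> arm_command(steps=[{"tx": 0, "ty": 0, "tz": 0, "wx": 0, "wy": -0.1, "wz": 0, "gripper": 1}, {"tx": 0, "ty": 0, "tz": 0, "wx": 0, "wy": -0.1, "wz": 0, "gripper": 1}, {"tx": 0, "ty": 0, "tz": 0, "wx": 0, "wy": -0.1, "wz": 0, "gripper": 1}, {"tx": 0, "ty": 0, "tz": 0, "wx": 0, "wy": -0.098, "wz": 0, "gripper": 1}, {"tx": 15, "ty": 0, "tz": -12, "wx": 0, "wy": 0, "wz": 0, "gripper": 1}, {"tx": 8, "ty": 0, "tz": -7, "wx": 0, "wy": 0, "wz": 0, "gripper": 1}, {"tx": 0, "ty": 0, "tz": 0, "wx": 0, "wy": 0, "wz": 0, "gripper": 1}, {"tx": 0, "ty": 0, "tz": 0, "wx": 0, "wy": 0, "wz": 0, "gripper": 1}])

```text
time: 1.8
ee_pos: [0.4988, 0.2038, 0.2311]
tcp_rot: [0.707, -0.707, 0.001, -0.0]
ft_force: [0.7, -1.0, -0.3]
finger_gap: 0.0854
```

```bash
python3 - <<'E'
from h import *
plan([.511,.190,.15],[0,1,0])
m=optics.camera_model("wrist"); im=optics.capture("wrist")[:,:,::-1].copy()
for p in([.511,.19,.066],[.541,.0055,.066],[.507,-.177,.066]): 
    u=proj(m,p); cv2.circle(im,tuple(int(a) for a in u),3,(255,0,0),-1); print(u)
cv2.imwrite("pics/w1.png",im)
E
```

```text
t 1.8 p [0.4988 0.2038 0.2311] q [ 0.2507  0.3061 -0.2218  1.0435  0.0002  0.2522] gap 0.0854 F [ 0.6611 -0.9505 -0.2703]
R [[ 1.     -0.0006  0.0015]
 [-0.0015  0.0001  1.    ]
 [-0.0006 -1.      0.0001]]
tool shift mm (now axes) [ 12.264   81.0644 -13.7866]
rotvec 1 [-0.0001 -0.0015 -0.0006] shift in goal axes [ 12.1985  81.0725 -13.7966]
rotvec -1 [ 0.0009  3.1401 -0.0002] shift in goal axes [-12.1985  81.0725  13.7966]
(np.float64(266.39249376209597), np.float64(201.83738090056212))
(np.float64(91.62851791956766), np.float64(229.59057464716523))
(np.float64(-91.92634443246601), np.float64(198.30479415717278))
```

View pics/w1.png

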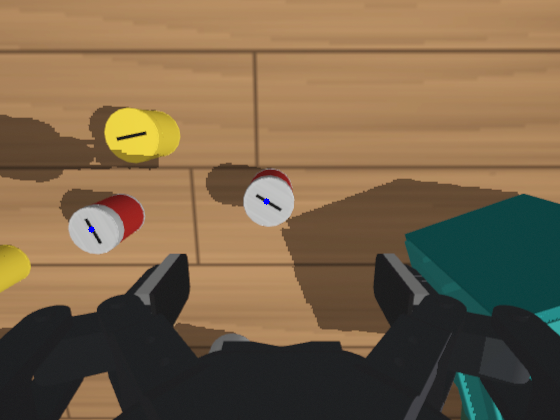

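The wrist view agrees: tin_1's lid is at (269,202), tin_2's at (97,230), and the predicted points lie on both lids.

>>> arm_command(steps=[{"tx": 6, "ty": 0, "tz": -6, "wx": 0, "wy": 0, "wz": 0, "gripper": 1}, {"tx": 6, "ty": 0, "tz": -6, "wx": 0, "wy": 0, "wz": 0, "gripper": 1}, {"tx": 0, "ty": 25, "tz": 0, "wx": 0, "wy": 0, "wz": 0, "gripper": 1}, {"tx": 0, "ty": 30, "tz": 0, "wx": 0, "wy": 0, "wz": 0, "gripper": 1}, {"tx": 0, "ty": 25, "tz": 0, "wx": 0, "wy": 0, "wz": 0, "gripper": 1}, {"tx": 0, "ty": 0, "tz": 0, "wx": 0, "wy": 0, "wz": 0, "gripper": 1}, {"tx": 0, "ty": 0, "tz": 0, "wx": 0, "wy": 0, "wz": 0, "gripper": 1}, {"tx": 0, "ty": 0, "tz": 0, "wx": 0, "wy": 0, "wz": 0, "gripper": 1}])

```text
time: 2.65
ee_pos: [0.5119, 0.1924, 0.1528]
tcp_rot: [0.707, -0.707, -0.001, -0.001]
ft_force: [-0.1, 1.0, 0.3]
finger_gap: 0.0852
```

```bash
cat >> h.py <<'E'
def look(name,zs=.066):
    m=optics.camera_model("wrist"); im=optics.capture("wrist")[:,:,::-1].copy()
    hsv=cv2.cvtColor(im,cv2.COLOR_BGR2HSV)
    g=((hsv[...,1]<50)&(hsv[...,2]>140)).astype('uint8'); g=cv2.morphologyEx(g,cv2.MORPH_CLOSE,np.ones((9,9)))
    N,l,st,c=cv2.connectedComponentsWithStats(g)
    for i in range(1,N):
        if st[i,4]>700: print("grey",c[i].round(1),st[i],onz(m,*c[i],zs))
    cv2.imwrite(name,im)
def weigh(n=8):
    F=[];E=[]
    for i in range(n):
        s=ctrl.observe();F.append(s["ft_force"]);E.append(s["effort"]);optics.capture("top")
    print("weigh F",np.mean(F,0),"sd",np.std(F,0),"eff",np.mean(E,0),"sd",np.std(E,0))
E
python3 - <<'E'
from h import *
plan([.511,.191,.012],[0,1,0])
look("pics/w2.png"); weigh()
E
```

```text
t 2.65 p [0.5119 0.1924 0.1528] q [ 0.2245  0.3837 -0.3216  0.8629 -0.      0.2244] gap 0.0852 F [-0.1094  1.0141  0.2914]
R [[ 1.      0.0024 -0.0001]
 [ 0.0001  0.0005  1.    ]
 [ 0.0024 -1.      0.0005]]
tool shift mm (now axes) [ -1.2126 140.8278  -1.4497]
rotvec 1 [-0.0005  0.0001  0.0024] shift in goal axes [ -0.8688 140.8311  -1.3771]
rotvec -1 [ 0.0038 -3.1415  0.0008] shift in goal axes [  0.8688 140.8311   1.3771]
grey [279.1 208.9] [ 246  177   67   65 3443] [0.5104 0.1921 0.066 ]
grey [ 51.7 249.4] [  14  223   76   54 3043] [0.5442 0.0102 0.066 ]
weigh F [-0.0237 -0.0264 -0.1077] sd [0.2947 0.3738 0.3471] eff [ -0.026  -45.0577  24.0437  -0.0039  -0.0013  -0.0004] sd [0.0129 0.2082 0.1128 0.0094 0.0005 0.0002]
```

View pics/w2.png

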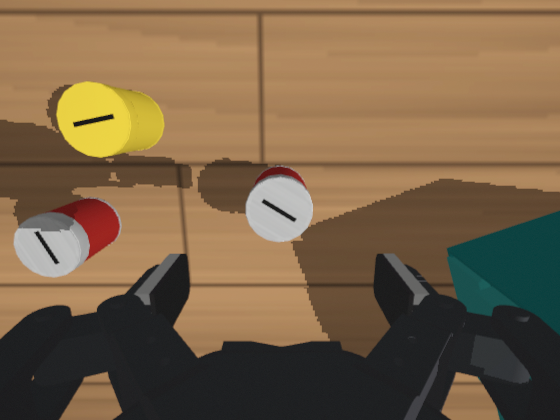

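Tin_1's lid is at (279,209), which gives (0.510, 0.192) and sits centrally between the fingers. The next call goes down.

>>> arm_command(steps=[{"tx": -1, "ty": 25, "tz": 0, "wx": 0, "wy": 0, "wz": 0, "gripper": 1}, {"tx": 0, "ty": 30, "tz": 0, "wx": 0, "wy": 0, "wz": 0, "gripper": 1}, {"tx": 0, "ty": 30, "tz": 0, "wx": 0, "wy": 0, "wz": 0, "gripper": 1}, {"tx": 0, "ty": 25, "tz": 0, "wx": 0, "wy": 0, "wz": 0, "gripper": 1}, {"tx": 0, "ty": 20, "tz": 0, "wx": 0, "wy": 0, "wz": 0, "gripper": 1}, {"tx": 0, "ty": 8, "tz": 0, "wx": 0, "wy": 0, "wz": 0, "gripper": 1}, {"tx": 0, "ty": 0, "tz": 0, "wx": 0, "wy": 0, "wz": 0, "gripper": 1}, {"tx": 0, "ty": 0, "tz": 0, "wx": 0, "wy": 0, "wz": 0, "gripper": 1}])

```text
time: 3.9
ee_pos: [0.5102, 0.1924, 0.014]
tcp_rot: [0.707, -0.707, -0.0, -0.0]
ft_force: [-0.1, 0.2, 0.8]
finger_gap: 0.0853
```

>>> arm_command(steps=[{"tx": 0, "ty": 0, "tz": 0, "wx": 0, "wy": 0, "wz": 0, "gripper": 0}, {"tx": 0, "ty": 0, "tz": 0, "wx": 0, "wy": 0, "wz": 0, "gripper": 0}, {"tx": 0, "ty": 0, "tz": 0, "wx": 0, "wy": 0, "wz": 0, "gripper": 0}, {"tx": 0, "ty": 0, "tz": 0, "wx": 0, "wy": 0, "wz": 0, "gripper": 0}, {"tx": 0, "ty": 0, "tz": 0, "wx": 0, "wy": 0, "wz": 0, "gripper": -0.3}, {"tx": 0, "ty": 0, "tz": 0, "wx": 0, "wy": 0, "wz": 0, "gripper": -0.3}, {"tx": 0, "ty": 0, "tz": 0, "wx": 0, "wy": 0, "wz": 0, "gripper": -0.3}, {"tx": 0, "ty": 0, "tz": 0, "wx": 0, "wy": 0, "wz": 0, "gripper": -0.3}], squeeze=35)

```text
time: 4.7
ee_pos: [0.5105, 0.1917, 0.0145]
tcp_rot: [-0.707, 0.708, 0.001, 0.001]
ft_force: [-0.9, -3.7, 5.7]
finger_gap: 0.0505
```

```bash
python3 - <<'E'
from h import *
plan([.511,.191,.06])
cv2.imwrite("pics/s2.png",cv2.resize(optics.capture("scene")[100:300,200:480,::-1],None,fx=2.5,fy=2.5))
E
```

```text
t 4.7 p [0.5105 0.1917 0.0145] q [ 0.2247  0.5576 -0.4629  0.5486 -0.0017  0.2248] gap 0.0505 F [-0.9272 -3.7334  5.6868]
R [[ 1.      0.002   0.0001]
 [-0.0001 -0.0012  1.    ]
 [ 0.002  -1.     -0.0012]]
tool shift mm (now axes) [  0.6187 -45.5064  -0.7245]
```

View pics/s2.png

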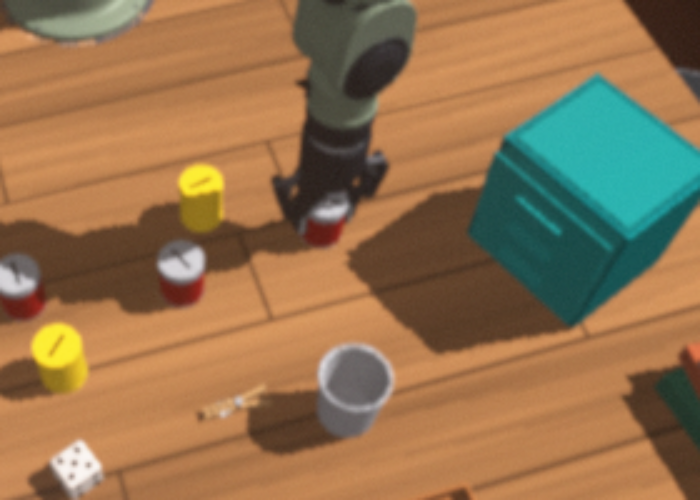

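Gripped at a 50.5 mm gap, with the tin upright between the fingers. I'll lift it 40 mm and weigh it.

>>> arm_command(steps=[{"tx": 0, "ty": -4, "tz": 0, "wx": 0, "wy": 0, "wz": 0, "gripper": -0.3}, {"tx": 0, "ty": -8, "tz": 0, "wx": 0, "wy": 0, "wz": 0, "gripper": -0.3}, {"tx": 0, "ty": -12, "tz": 0, "wx": 0, "wy": 0, "wz": 0, "gripper": -0.3}, {"tx": 0, "ty": -12, "tz": 0, "wx": 0, "wy": 0, "wz": 0, "gripper": -0.3}, {"tx": 0, "ty": -4, "tz": 0, "wx": 0, "wy": 0, "wz": 0, "gripper": -0.3}, {"tx": 0, "ty": 0, "tz": 0, "wx": 0, "wy": 0, "wz": 0, "gripper": -0.3}, {"tx": 0, "ty": 0, "tz": 0, "wx": 0, "wy": 0, "wz": 0, "gripper": -0.3}, {"tx": 0, "ty": 0, "tz": 0, "wx": 0, "wy": 0, "wz": 0, "gripper": -0.3}])

```text
time: 5.55
ee_pos: [0.5091, 0.1921, 0.0528]
tcp_rot: [-0.707, 0.707, -0.0, -0.0]
ft_force: [-0.8, -0.2, -4.4]
finger_gap: 0.0506
```

```bash
python3 - <<'E'
from h import *
plan([.511,.191,.0145]); weigh(16); plan([.511,.191,.0145])
cv2.imwrite("pics/s3.png",cv2.resize(optics.capture("scene")[100:300,200:480,::-1],None,fx=2.5,fy=2.5))
E
```

```text
t 5.55 p [0.5091 0.1921 0.0528] q [ 0.2252  0.5016 -0.4339  0.6363  0.      0.2249] gap 0.0506 F [-0.8008 -0.2273 -4.3665]
R [[ 1.     -0.001  -0.0003]
 [ 0.0003 -0.0002  1.    ]
 [-0.001  -1.     -0.0002]]
tool shift mm (now axes) [ 1.9424 38.3477 -1.1208]
weigh F [-0.0878  0.1164 -4.8539] sd [0.4926 0.3685 0.5598] eff [  0.0022 -49.8679  21.5976   0.0019  -0.0002   0.    ] sd [0.0036 0.1053 0.0506 0.0068 0.0002 0.    ]
t 6.35 p [0.5096 0.1922 0.0533] q [ 0.2251  0.5011 -0.4333  0.6365  0.      0.2249] gap 0.0505 F [-0.0341  0.0029 -4.7275]
R [[ 1.     -0.     -0.0002]
 [ 0.0002  0.      1.    ]
 [-0.     -1.      0.    ]]
tool shift mm (now axes) [ 1.4329 38.7923 -1.2212]
```

View pics/s3.png

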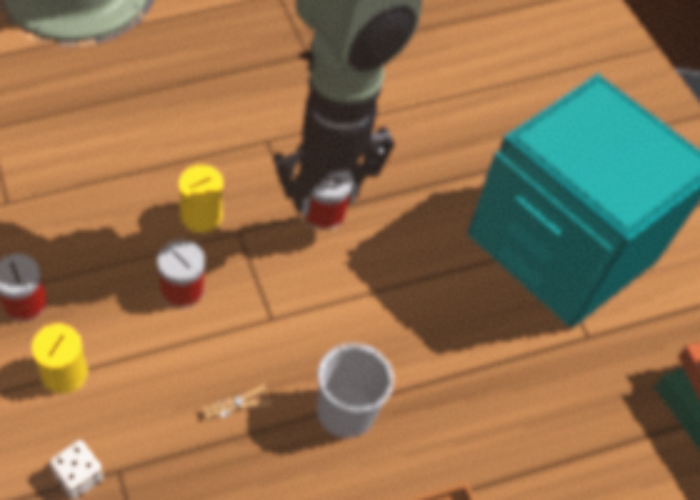

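Tin_1 weighs about 4.8 N, or roughly 0.48 kg. I'll set it back gently.

>>> arm_command(steps=[{"tx": 0, "ty": 8, "tz": 0, "wx": 0, "wy": 0, "wz": 0, "gripper": -0.3}, {"tx": 0, "ty": 10, "tz": 0, "wx": 0, "wy": 0, "wz": 0, "gripper": -0.3}, {"tx": 0, "ty": 10, "tz": 0, "wx": 0, "wy": 0, "wz": 0, "gripper": -0.3}, {"tx": 0, "ty": 6, "tz": 0, "wx": 0, "wy": 0, "wz": 0, "gripper": -0.3}, {"tx": 0, "ty": 3, "tz": 0, "wx": 0, "wy": 0, "wz": 0, "gripper": -0.3}, {"tx": 0, "ty": 2, "tz": 0, "wx": 0, "wy": 0, "wz": 0, "gripper": -0.3}, {"tx": 0, "ty": 0, "tz": 0, "wx": 0, "wy": 0, "wz": 0, "gripper": -0.3}, {"tx": 0, "ty": 0, "tz": 0, "wx": 0, "wy": 0, "wz": 0, "gripper": -0.3}])

```text
time: 7.2
ee_pos: [0.5095, 0.1922, 0.0146]
tcp_rot: [-0.707, 0.707, 0.0, -0.0]
ft_force: [-1.9, -0.5, -1.8]
finger_gap: 0.0503
```

>>> arm_command(steps=[{"tx": 0, "ty": 0.6, "tz": 0, "wx": 0, "wy": 0, "wz": 0, "gripper": -0.3}, {"tx": 0, "ty": 0, "tz": 0, "wx": 0, "wy": 0, "wz": 0, "gripper": -0.3}, {"tx": 0, "ty": 0, "tz": 0, "wx": 0, "wy": 0, "wz": 0, "gripper": 0.3}, {"tx": 0, "ty": 0, "tz": 0, "wx": 0, "wy": 0, "wz": 0, "gripper": 0.5}, {"tx": 0, "ty": 0, "tz": 0, "wx": 0, "wy": 0, "wz": 0, "gripper": 0.8}, {"tx": 0, "ty": 0, "tz": 0, "wx": 0, "wy": 0, "wz": 0, "gripper": 1}, {"tx": 0, "ty": 0, "tz": 0, "wx": 0, "wy": 0, "wz": 0, "gripper": 1}, {"tx": 0, "ty": 0, "tz": 0, "wx": 0, "wy": 0, "wz": 0, "gripper": 1}])

```text
time: 8.0
ee_pos: [0.5097, 0.1922, 0.0136]
tcp_rot: [-0.707, 0.707, 0.0, -0.0]
ft_force: [0.0, 1.6, 0.4]
finger_gap: 0.0853
```

```bash
python3 - <<'E'
from h import *
plan([.511,.191,.06])
cv2.imwrite("pics/s4.png",cv2.resize(optics.capture("scene")[100:300,200:480,::-1],None,fx=2.5,fy=2.5))
E
```

```text
t 8.0 p [0.5097 0.1922 0.0136] q [ 0.2251  0.5589 -0.4633  0.5485 -0.      0.2249] gap 0.0853 F [0.03   1.5883 0.4447]
R [[ 1.      0.0001 -0.0002]
 [ 0.0002 -0.      1.    ]
 [ 0.0001 -1.     -0.    ]]
tool shift mm (now axes) [  1.3452 -46.3531  -1.2175]
```

View pics/s4.png

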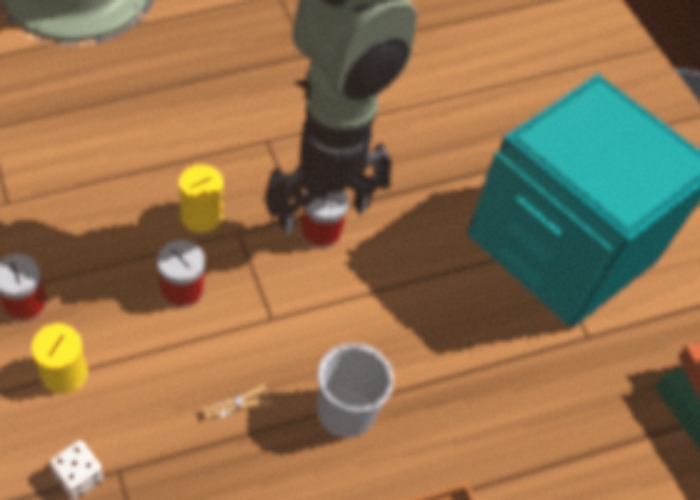

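Tin_1 stands released and upright. Next I'll rise and cross to tin_2.

>>> arm_command(steps=[{"tx": 0, "ty": -15, "tz": 0, "wx": 0, "wy": 0, "wz": 0, "gripper": 1}, {"tx": 0, "ty": -35, "tz": 0, "wx": 0, "wy": 0, "wz": 0, "gripper": 1}, {"tx": 0, "ty": -45, "tz": 0, "wx": 0, "wy": 0, "wz": 0, "gripper": 1}, {"tx": 0, "ty": -45, "tz": 0, "wx": 0, "wy": 0, "wz": 0, "gripper": 1}, {"tx": 8, "ty": 0, "tz": -45, "wx": 0, "wy": 0, "wz": 0, "gripper": 1}, {"tx": 8, "ty": 0, "tz": -45, "wx": 0, "wy": 0, "wz": 0, "gripper": 1}, {"tx": 8, "ty": 0, "tz": -45, "wx": 0, "wy": 0, "wz": 0, "gripper": 1}, {"tx": 8, "ty": 0, "tz": -45, "wx": 0, "wy": 0, "wz": 0, "gripper": 1}])

```text
time: 8.85
ee_pos: [0.5418, 0.0107, 0.154]
tcp_rot: [-0.707, 0.707, 0.001, -0.0]
ft_force: [1.7, 0.3, 0.2]
finger_gap: 0.0855
```

>>> arm_command(steps=[{"tx": 0, "ty": 0, "tz": -5, "wx": 0, "wy": 0, "wz": 0, "gripper": 1}, {"tx": 0, "ty": 0, "tz": 0, "wx": 0, "wy": 0, "wz": 0, "gripper": 1}, {"tx": 0, "ty": 0, "tz": 0, "wx": 0, "wy": 0, "wz": 0, "gripper": 1}, {"tx": 0, "ty": 0, "tz": 0, "wx": 0, "wy": 0, "wz": 0, "gripper": 1}, {"tx": 0, "ty": 0, "tz": 0, "wx": 0, "wy": 0, "wz": 0, "gripper": 1}, {"tx": 0, "ty": 0, "tz": 0, "wx": 0, "wy": 0, "wz": 0, "gripper": 1}, {"tx": 0, "ty": 0, "tz": 0, "wx": 0, "wy": 0, "wz": 0, "gripper": 1}, {"tx": 0, "ty": 0, "tz": 0, "wx": 0, "wy": 0, "wz": 0, "gripper": 1}])

```text
time: 9.65
ee_pos: [0.5416, 0.0075, 0.1537]
tcp_rot: [-0.707, 0.707, 0.0, -0.0]
ft_force: [0.2, -0.1, -0.0]
finger_gap: 0.0854
```

```bash
python3 - <<'E'
from h import *
plan([.541,.0065,.0145],[0,1,0])
look("pics/w3.png"); weigh()
E
```

```text
t 9.65 p [0.5416 0.0075 0.1537] q [-0.1223  0.3758 -0.3314  0.8636 -0.     -0.1231] gap 0.0854 F [ 0.2493 -0.0644 -0.029 ]
R [[ 1.      0.0001 -0.0008]
 [ 0.0008 -0.      1.    ]
 [ 0.0001 -1.     -0.    ]]
tool shift mm (now axes) [ -0.6489 139.2183  -1.0458]
rotvec 1 [0.     0.0008 0.0001] shift in goal axes [ -0.6393 139.2184  -1.049 ]
rotvec -1 [ 0.0001 -3.1408 -0.    ] shift in goal axes [  0.6393 139.2184   1.049 ]
grey [527.6 170.2] [ 493  136   67   69 3706] [0.5098 0.1938 0.066 ]
grey [278.4 210.3] [ 245  179   67   64 3384] [0.5413 0.0068 0.066 ]
weigh F [0.1017 0.0355 0.1422] sd [0.3612 0.2666 0.4499] eff [  0.0543 -44.7289  24.0349   0.002    0.0018   0.0001] sd [0.0257 0.0025 0.0025 0.0006 0.0009 0.0001]
```

View pics/w3.png

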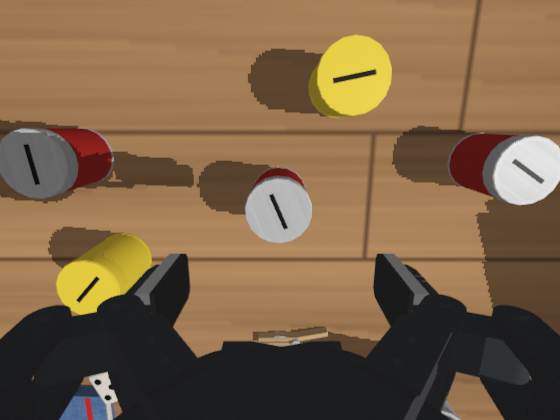

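Tin_2's lid, with its grey top and red side, is at (278,210), centred between the fingers. The yellow tin at (350,75) is outside the finger sweep. Going down.

>>> arm_command(steps=[{"tx": 0, "ty": 25, "tz": -0.7, "wx": 0, "wy": 0, "wz": 0, "gripper": 1}, {"tx": 0, "ty": 30, "tz": 0, "wx": 0, "wy": 0, "wz": 0, "gripper": 1}, {"tx": 0, "ty": 30, "tz": 0, "wx": 0, "wy": 0, "wz": 0, "gripper": 1}, {"tx": 0, "ty": 25, "tz": 0, "wx": 0, "wy": 0, "wz": 0, "gripper": 1}, {"tx": 0, "ty": 20, "tz": 0, "wx": 0, "wy": 0, "wz": 0, "gripper": 1}, {"tx": 0, "ty": 9, "tz": 0, "wx": 0, "wy": 0, "wz": 0, "gripper": 1}, {"tx": 0, "ty": 0, "tz": 0, "wx": 0, "wy": 0, "wz": 0, "gripper": 1}, {"tx": 0, "ty": 0, "tz": 0, "wx": 0, "wy": 0, "wz": 0, "gripper": 1}])

```text
time: 10.9
ee_pos: [0.5422, 0.0064, 0.0153]
tcp_rot: [-0.707, 0.707, 0.0, 0.0]
ft_force: [0.3, -0.5, 0.7]
finger_gap: 0.0854
```

>>> arm_command(steps=[{"tx": 0, "ty": 0, "tz": 0, "wx": 0, "wy": 0, "wz": 0, "gripper": 0}, {"tx": 0, "ty": 0, "tz": 0, "wx": 0, "wy": 0, "wz": 0, "gripper": 0}, {"tx": 0, "ty": 0, "tz": 0, "wx": 0, "wy": 0, "wz": 0, "gripper": 0}, {"tx": 0, "ty": 0, "tz": 0, "wx": 0, "wy": 0, "wz": 0, "gripper": 0}, {"tx": 0, "ty": 0, "tz": 0, "wx": 0, "wy": 0, "wz": 0, "gripper": -0.3}, {"tx": 0, "ty": 0, "tz": 0, "wx": 0, "wy": 0, "wz": 0, "gripper": -0.3}, {"tx": 0, "ty": 0, "tz": 0, "wx": 0, "wy": 0, "wz": 0, "gripper": -0.3}, {"tx": 0, "ty": 0, "tz": 0, "wx": 0, "wy": 0, "wz": 0, "gripper": -0.3}], squeeze=35)

```text
time: 11.7
ee_pos: [0.5425, 0.0063, 0.0159]
tcp_rot: [-0.707, 0.707, 0.001, 0.001]
ft_force: [-1.8, -1.5, 5.9]
finger_gap: 0.0512
```

>>> arm_command(steps=[{"tx": 0, "ty": -4, "tz": 0, "wx": 0, "wy": 0, "wz": 0, "gripper": -0.3}, {"tx": 0, "ty": -8, "tz": 0, "wx": 0, "wy": 0, "wz": 0, "gripper": -0.3}, {"tx": 0, "ty": -12, "tz": 0, "wx": 0, "wy": 0, "wz": 0, "gripper": -0.3}, {"tx": 0, "ty": -12, "tz": 0, "wx": 0, "wy": 0, "wz": 0, "gripper": -0.3}, {"tx": 0, "ty": -4, "tz": 0, "wx": 0, "wy": 0, "wz": 0, "gripper": -0.3}, {"tx": 0, "ty": 0, "tz": 0, "wx": 0, "wy": 0, "wz": 0, "gripper": -0.3}, {"tx": 0, "ty": 0, "tz": 0, "wx": 0, "wy": 0, "wz": 0, "gripper": -0.3}, {"tx": 0, "ty": 0, "tz": 0, "wx": 0, "wy": 0, "wz": 0, "gripper": -0.3}])

```text
time: 12.5
ee_pos: [0.5412, 0.0066, 0.0543]
tcp_rot: [0.707, -0.707, 0.0, 0.0]
ft_force: [-0.5, -0.2, -1.4]
finger_gap: 0.0509
```

```bash
python3 - <<'E'
from h import *
weigh(16); plan([.5422,.0065,.016])
cv2.imwrite("pics/s5.png",cv2.resize(optics.capture("scene")[100:300,160:440,::-1],None,fx=2.5,fy=2.5))
E
```

```text
weigh F [-0.169  -0.1378 -1.3857] sd [0.4305 0.4492 0.4108] eff [  0.001  -47.775   20.6288   0.0043  -0.0005   0.    ] sd [0.0025 0.1015 0.0444 0.0046 0.0001 0.    ]
t 13.3 p [0.5417 0.0065 0.0547] q [-0.1243  0.4948 -0.4401  0.6359 -0.     -0.1245] gap 0.0506 F [ 0.2013  0.3683 -0.5649]
R [[ 1.      0.0001 -0.0002]
 [ 0.0002 -0.      1.    ]
 [ 0.0001 -1.     -0.    ]]
tool shift mm (now axes) [ 0.5288 38.6974 -0.0046]
```

View pics/s5.png

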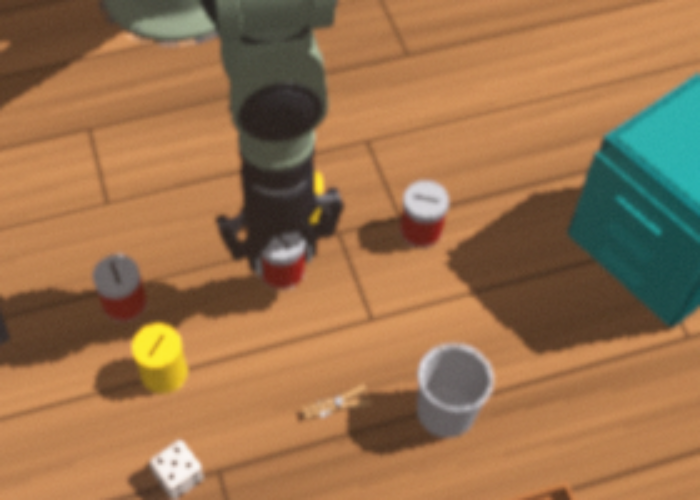

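Tin_2 weighs about 1.4 N and is clear of the desk. The picture shows tin_1 standing at (425,212) and tin_3 at (120,285). I'll lower it now.

>>> arm_command(steps=[{"tx": 0, "ty": 8, "tz": 0, "wx": 0, "wy": 0, "wz": 0, "gripper": -0.3}, {"tx": 0, "ty": 10, "tz": 0, "wx": 0, "wy": 0, "wz": 0, "gripper": -0.3}, {"tx": 0, "ty": 10, "tz": 0, "wx": 0, "wy": 0, "wz": 0, "gripper": -0.3}, {"tx": 0, "ty": 6, "tz": 0, "wx": 0, "wy": 0, "wz": 0, "gripper": -0.3}, {"tx": 0, "ty": 3, "tz": 0, "wx": 0, "wy": 0, "wz": 0, "gripper": -0.3}, {"tx": 0, "ty": 2, "tz": 0, "wx": 0, "wy": 0, "wz": 0, "gripper": -0.3}, {"tx": 0, "ty": 0.6, "tz": 0, "wx": 0, "wy": 0, "wz": 0, "gripper": -0.3}, {"tx": 0, "ty": 0, "tz": 0, "wx": 0, "wy": 0, "wz": 0, "gripper": -0.3}])

```text
time: 14.15
ee_pos: [0.5409, 0.0066, 0.0159]
tcp_rot: [-0.707, 0.707, -0.0, -0.0]
ft_force: [-4.7, 0.4, 8.0]
finger_gap: 0.0506
```

>>> arm_command(steps=[{"tx": 0, "ty": 0, "tz": 0, "wx": 0, "wy": 0, "wz": 0, "gripper": 0.3}, {"tx": 0, "ty": 0, "tz": 0, "wx": 0, "wy": 0, "wz": 0, "gripper": 0.5}, {"tx": 0, "ty": 0, "tz": 0, "wx": 0, "wy": 0, "wz": 0, "gripper": 0.8}, {"tx": 0, "ty": 0, "tz": 0, "wx": 0, "wy": 0, "wz": 0, "gripper": 1}, {"tx": 0, "ty": 0, "tz": 0, "wx": 0, "wy": 0, "wz": 0, "gripper": 1}, {"tx": 0, "ty": 0, "tz": 0, "wx": 0, "wy": 0, "wz": 0, "gripper": 1}, {"tx": 0, "ty": 0, "tz": 0, "wx": 0, "wy": 0, "wz": 0, "gripper": 1}, {"tx": 0, "ty": 0, "tz": 0, "wx": 0, "wy": 0, "wz": 0, "gripper": 1}])

```text
time: 14.95
ee_pos: [0.5416, 0.0065, 0.0151]
tcp_rot: [0.707, -0.707, -0.0, 0.0]
ft_force: [-0.3, 0.2, -0.5]
finger_gap: 0.0854
```

>>> arm_command(steps=[{"tx": 0, "ty": -15, "tz": 0, "wx": 0, "wy": 0, "wz": 0, "gripper": 1}, {"tx": 0, "ty": -35, "tz": 0, "wx": 0, "wy": 0, "wz": 0, "gripper": 1}, {"tx": 0, "ty": -45, "tz": 0, "wx": 0, "wy": 0, "wz": 0, "gripper": 1}, {"tx": 0, "ty": -45, "tz": 0, "wx": 0, "wy": 0, "wz": 0, "gripper": 1}, {"tx": -8, "ty": 0, "tz": -45, "wx": 0, "wy": 0, "wz": 0, "gripper": 1}, {"tx": -9, "ty": 0, "tz": -45, "wx": 0, "wy": 0, "wz": 0, "gripper": 1}, {"tx": -9, "ty": 0, "tz": -45, "wx": 0, "wy": 0, "wz": 0, "gripper": 1}, {"tx": -8, "ty": 0, "tz": -45, "wx": 0, "wy": 0, "wz": 0, "gripper": 1}])

```text
time: 15.75
ee_pos: [0.5071, -0.1749, 0.1554]
tcp_rot: [-0.707, 0.707, 0.0, -0.0]
ft_force: [1.6, -0.4, -0.5]
finger_gap: 0.0851
```

>>> arm_command(steps=[{"tx": 0, "ty": 0, "tz": -3, "wx": 0, "wy": 0, "wz": 0, "gripper": 1}, {"tx": 0, "ty": 0, "tz": 0, "wx": 0, "wy": 0, "wz": 0, "gripper": 1}, {"tx": 0, "ty": 0, "tz": 0, "wx": 0, "wy": 0, "wz": 0, "gripper": 1}, {"tx": 0, "ty": 0, "tz": 0, "wx": 0, "wy": 0, "wz": 0, "gripper": 1}, {"tx": 0, "ty": 0, "tz": 0, "wx": 0, "wy": 0, "wz": 0, "gripper": 1}, {"tx": 0, "ty": 0, "tz": 0, "wx": 0, "wy": 0, "wz": 0, "gripper": 1}, {"tx": 0, "ty": 0, "tz": 0, "wx": 0, "wy": 0, "wz": 0, "gripper": 1}, {"tx": 0, "ty": 0, "tz": 0, "wx": 0, "wy": 0, "wz": 0, "gripper": 1}])

```text
time: 16.55
ee_pos: [0.5077, -0.1761, 0.1551]
tcp_rot: [0.707, -0.707, -0.0, 0.0]
ft_force: [-0.1, 0.7, -0.1]
finger_gap: 0.0855
```

```bash
python3 - <<'E'
from h import *
plan([.507,-.177,.0145],[0,1,0])
look("pics/w4.png"); weigh()
E
```

```text
t 16.55 p [ 0.5077 -0.1761  0.1551] q [-0.4713  0.3672 -0.3406  0.863   0.     -0.4721] gap 0.0855 F [-0.0663  0.6891 -0.0918]
R [[ 1.     -0.     -0.0008]
 [ 0.0008  0.0001  1.    ]
 [-0.     -1.      0.0001]]
tool shift mm (now axes) [ -0.7397 140.5745  -0.8724]
rotvec 1 [-0.0001  0.0008 -0.    ] shift in goal axes [ -0.7451 140.5745  -0.865 ]
rotvec -1 [-0.0001 -3.1408  0.0001] shift in goal axes [  0.7451 140.5745   0.865 ]
grey [ 42.6 125.7] [   0   67   90  143 5592] [ 0.4443 -0.3482  0.066 ]
grey [278.6 206.7] [ 246  175   66   65 3387] [ 0.5049 -0.1768  0.066 ]
grey [507.9 249. ] [ 475  219   66   61 3014] [0.5401 0.0086 0.066 ]
weigh F [-0.011   0.1094 -0.0764] sd [0.4838 0.2795 0.5566] eff [  0.0526 -44.2685  24.0263   0.002    0.0017   0.0001] sd [0.0255 0.0023 0.0028 0.0006 0.0009 0.0001]
```

View pics/w4.png

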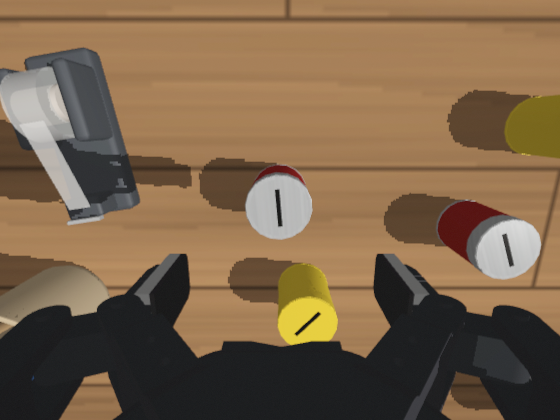

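Tin_3's lid is at (279,207), which gives (0.505, -0.177). The yellow tin at (307,305) is about 105 mm further out, clear of the hand. Going down.

>>> arm_command(steps=[{"tx": -2, "ty": 25, "tz": -0.7, "wx": 0, "wy": 0, "wz": 0, "gripper": 1}, {"tx": 0, "ty": 30, "tz": 0, "wx": 0, "wy": 0, "wz": 0, "gripper": 1}, {"tx": 0, "ty": 30, "tz": 0, "wx": 0, "wy": 0, "wz": 0, "gripper": 1}, {"tx": 0, "ty": 25, "tz": 0, "wx": 0, "wy": 0, "wz": 0, "gripper": 1}, {"tx": 0, "ty": 20, "tz": 0, "wx": 0, "wy": 0, "wz": 0, "gripper": 1}, {"tx": 0, "ty": 10, "tz": 0, "wx": 0, "wy": 0, "wz": 0, "gripper": 1}, {"tx": 0, "ty": 0, "tz": 0, "wx": 0, "wy": 0, "wz": 0, "gripper": 1}, {"tx": 0, "ty": 0, "tz": 0, "wx": 0, "wy": 0, "wz": 0, "gripper": 1}])

```text
time: 17.8
ee_pos: [0.5061, -0.1774, 0.0157]
tcp_rot: [-0.707, 0.707, 0.0, 0.0]
ft_force: [-0.0, 0.5, 0.1]
finger_gap: 0.0855
```

>>> arm_command(steps=[{"tx": 0, "ty": 0, "tz": 0, "wx": 0, "wy": 0, "wz": 0, "gripper": 0}, {"tx": 0, "ty": 0, "tz": 0, "wx": 0, "wy": 0, "wz": 0, "gripper": 0}, {"tx": 0, "ty": 0, "tz": 0, "wx": 0, "wy": 0, "wz": 0, "gripper": 0}, {"tx": 0, "ty": 0, "tz": 0, "wx": 0, "wy": 0, "wz": 0, "gripper": 0}, {"tx": 0, "ty": 0, "tz": 0, "wx": 0, "wy": 0, "wz": 0, "gripper": -0.3}, {"tx": 0, "ty": 0, "tz": 0, "wx": 0, "wy": 0, "wz": 0, "gripper": -0.3}, {"tx": 0, "ty": 0, "tz": 0, "wx": 0, "wy": 0, "wz": 0, "gripper": -0.3}, {"tx": 0, "ty": 0, "tz": 0, "wx": 0, "wy": 0, "wz": 0, "gripper": -0.3}], squeeze=35)

```text
time: 18.6
ee_pos: [0.5064, -0.1778, 0.0163]
tcp_rot: [-0.707, 0.708, 0.001, 0.001]
ft_force: [-1.2, -0.1, 5.5]
finger_gap: 0.052
```

>>> arm_command(steps=[{"tx": 0, "ty": -4, "tz": 0, "wx": 0, "wy": 0, "wz": 0, "gripper": -0.3}, {"tx": 0, "ty": -8, "tz": 0, "wx": 0, "wy": 0, "wz": 0, "gripper": -0.3}, {"tx": 0, "ty": -12, "tz": 0, "wx": 0, "wy": 0, "wz": 0, "gripper": -0.3}, {"tx": 0, "ty": -12, "tz": 0, "wx": 0, "wy": 0, "wz": 0, "gripper": -0.3}, {"tx": 0, "ty": -4, "tz": 0, "wx": 0, "wy": 0, "wz": 0, "gripper": -0.3}, {"tx": 0, "ty": 0, "tz": 0, "wx": 0, "wy": 0, "wz": 0, "gripper": -0.3}, {"tx": 0, "ty": 0, "tz": 0, "wx": 0, "wy": 0, "wz": 0, "gripper": -0.3}, {"tx": 0, "ty": 0, "tz": 0, "wx": 0, "wy": 0, "wz": 0, "gripper": -0.3}])

```text
time: 19.4
ee_pos: [0.5053, -0.177, 0.0547]
tcp_rot: [0.707, -0.707, 0.0, 0.0]
ft_force: [0.0, -0.1, -3.3]
finger_gap: 0.0521
```

```bash
python3 - <<'E'
from h import *
weigh(16); plan([.505,-.177,.016])
cv2.imwrite("pics/s6.png",cv2.resize(optics.capture("scene")[100:300,100:380,::-1],None,fx=2.5,fy=2.5))
E
```

```text
weigh F [ 0.0645 -0.0968 -3.2164] sd [0.6065 0.426  0.5015] eff [  0.0017 -47.991   20.9434   0.0066  -0.0023   0.    ] sd [0.0025 0.1023 0.0466 0.0055 0.0001 0.    ]
t 20.2 p [ 0.5057 -0.1772  0.0551] q [-0.4748  0.4856 -0.4555  0.6297 -0.     -0.475 ] gap 0.052 F [ 0.78   -0.3781 -2.2365]
R [[ 1.      0.     -0.0002]
 [ 0.0002 -0.      1.    ]
 [ 0.     -1.     -0.    ]]
tool shift mm (now axes) [-0.6808 39.0952  0.2144]
```

View pics/s6.png

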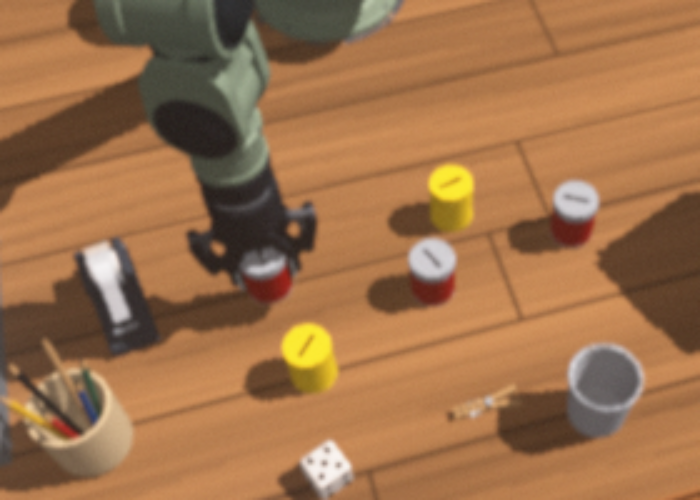

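The readings are about 4.8 N for tin_1, 1.4 N for tin_2 and 3.2 N for tin_3, so tin_1 is the heaviest by about 160 g, consistent with the task. I'll set tin_3 down and go back to tin_1.

>>> arm_command(steps=[{"tx": 0, "ty": 8, "tz": 0, "wx": 0, "wy": 0, "wz": 0, "gripper": -0.3}, {"tx": 0, "ty": 10, "tz": 0, "wx": 0, "wy": 0, "wz": 0, "gripper": -0.3}, {"tx": 0, "ty": 10, "tz": 0, "wx": 0, "wy": 0, "wz": 0, "gripper": -0.3}, {"tx": 0, "ty": 6, "tz": 0, "wx": 0, "wy": 0, "wz": 0, "gripper": -0.3}, {"tx": 0, "ty": 3, "tz": 0, "wx": 0, "wy": 0, "wz": 0, "gripper": -0.3}, {"tx": 0, "ty": 2, "tz": 0, "wx": 0, "wy": 0, "wz": 0, "gripper": -0.3}, {"tx": 0, "ty": 0.6, "tz": 0, "wx": 0, "wy": 0, "wz": 0, "gripper": -0.3}, {"tx": 0, "ty": 0, "tz": 0, "wx": 0, "wy": 0, "wz": 0, "gripper": -0.3}])

```text
time: 21.05
ee_pos: [0.505, -0.1769, 0.0163]
tcp_rot: [0.707, -0.707, 0.0, 0.0]
ft_force: [-3.9, 1.4, 7.6]
finger_gap: 0.0518
```

>>> arm_command(steps=[{"tx": 0, "ty": 0, "tz": 0, "wx": 0, "wy": 0, "wz": 0, "gripper": 0.3}, {"tx": 0, "ty": 0, "tz": 0, "wx": 0, "wy": 0, "wz": 0, "gripper": 0.5}, {"tx": 0, "ty": 0, "tz": 0, "wx": 0, "wy": 0, "wz": 0, "gripper": 0.8}, {"tx": 0, "ty": 0, "tz": 0, "wx": 0, "wy": 0, "wz": 0, "gripper": 1}, {"tx": 0, "ty": 0, "tz": 0, "wx": 0, "wy": 0, "wz": 0, "gripper": 1}, {"tx": 0, "ty": 0, "tz": 0, "wx": 0, "wy": 0, "wz": 0, "gripper": 1}, {"tx": 0, "ty": 0, "tz": 0, "wx": 0, "wy": 0, "wz": 0, "gripper": 1}, {"tx": 0, "ty": -5, "tz": 0, "wx": 0, "wy": 0, "wz": 0, "gripper": 1}])

```text
time: 21.85
ee_pos: [0.5051, -0.1769, 0.0201]
tcp_rot: [0.707, -0.707, 0.0, 0.001]
ft_force: [0.8, -0.6, -0.8]
finger_gap: 0.0857
```

>>> arm_command(steps=[{"tx": 0, "ty": -15, "tz": 0, "wx": 0, "wy": 0, "wz": 0, "gripper": 1}, {"tx": 0, "ty": -35, "tz": 0, "wx": 0, "wy": 0, "wz": 0, "gripper": 1}, {"tx": 0, "ty": -45, "tz": 0, "wx": 0, "wy": 0, "wz": 0, "gripper": 1}, {"tx": 0, "ty": -40, "tz": 0, "wx": 0, "wy": 0, "wz": 0, "gripper": 1}, {"tx": 1, "ty": 0, "tz": 40, "wx": 0, "wy": 0, "wz": 0, "gripper": 1}, {"tx": 1, "ty": 0, "tz": 40, "wx": 0, "wy": 0, "wz": 0, "gripper": 1}, {"tx": 1, "ty": 0, "tz": 40, "wx": 0, "wy": 0, "wz": 0, "gripper": 1}, {"tx": 1, "ty": 0, "tz": 40, "wx": 0, "wy": 0, "wz": 0, "gripper": 1}])

```text
time: 22.65
ee_pos: [0.5096, -0.0159, 0.1561]
tcp_rot: [-0.707, 0.707, 0.0, 0.0]
ft_force: [0.6, -0.4, 0.4]
finger_gap: 0.0855
```

>>> arm_command(steps=[{"tx": 1, "ty": 0, "tz": 40, "wx": 0, "wy": 0, "wz": 0, "gripper": 1}, {"tx": 0, "ty": 0, "tz": 40, "wx": 0, "wy": 0, "wz": 0, "gripper": 1}, {"tx": 0, "ty": 0, "tz": 40, "wx": 0, "wy": 0, "wz": 0, "gripper": 1}, {"tx": 0, "ty": 0, "tz": 40, "wx": 0, "wy": 0, "wz": 0, "gripper": 1}, {"tx": 0, "ty": 0, "tz": 35, "wx": 0, "wy": 0, "wz": 0, "gripper": 1}, {"tx": 0, "ty": 0, "tz": 14, "wx": 0, "wy": 0, "wz": 0, "gripper": 1}, {"tx": 0, "ty": 0, "tz": 0, "wx": 0, "wy": 0, "wz": 0, "gripper": 1}, {"tx": 0, "ty": 0, "tz": 0, "wx": 0, "wy": 0, "wz": 0, "gripper": 1}])

```text
time: 23.45
ee_pos: [0.5105, 0.1912, 0.1555]
tcp_rot: [-0.707, 0.707, -0.0, -0.0]
ft_force: [0.5, -0.2, 0.3]
finger_gap: 0.0855
```

```bash
python3 - <<'E'
from h import *
plan([.510,.192,.0145],[0,1,0])
look("pics/w5.png")
E
```

```text
t 23.45 p [0.5105 0.1912 0.1555] q [ 0.2233  0.3802 -0.3195  0.8715 -0.0007  0.2232] gap 0.0855 F [ 0.5363 -0.2218  0.3071]
R [[ 1.     -0.0002 -0.0001]
 [ 0.0001 -0.0008  1.    ]
 [-0.0002 -1.     -0.0008]]
tool shift mm (now axes) [ -0.4204 140.9794   0.9577]
rotvec 1 [ 0.0008  0.0001 -0.0002] shift in goal axes [ -0.4552 140.98     0.8469]
rotvec -1 [-0.0004 -3.1415 -0.0012] shift in goal axes [  0.4552 140.98    -0.8469]
grey [283.3 208.7] [ 250  170   67   72 3412] [0.5094 0.1941 0.066 ]
grey [ 57.8 248.4] [  20  223   75   53 2954] [0.5429 0.0118 0.066 ]
```

View pics/w5.png

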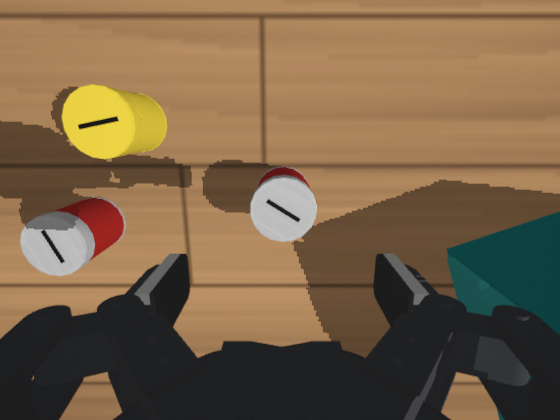

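Tin_1 is upright with its lid at (283,209), about 1–2 mm to +y of the tool. I'll go down, grip and lift about 120 mm.

>>> arm_command(steps=[{"tx": 0, "ty": 25, "tz": 1, "wx": 0, "wy": 0, "wz": 0, "gripper": 1}, {"tx": 0, "ty": 30, "tz": 0, "wx": 0, "wy": 0, "wz": 0, "gripper": 1}, {"tx": 0, "ty": 30, "tz": 0, "wx": 0, "wy": 0, "wz": 0, "gripper": 1}, {"tx": 0, "ty": 25, "tz": 0, "wx": 0, "wy": 0, "wz": 0, "gripper": 1}, {"tx": 0, "ty": 20, "tz": 0, "wx": 0, "wy": 0, "wz": 0, "gripper": 1}, {"tx": 0, "ty": 10, "tz": 0, "wx": 0, "wy": 0, "wz": 0, "gripper": 1}, {"tx": 0, "ty": 0, "tz": 0, "wx": 0, "wy": 0, "wz": 0, "gripper": 1}, {"tx": 0, "ty": 0, "tz": 0, "wx": 0, "wy": 0, "wz": 0, "gripper": 1}])

```text
time: 24.3
ee_pos: [0.5112, 0.1922, 0.0161]
tcp_rot: [0.707, -0.707, 0.0, -0.001]
ft_force: [-0.2, -1.0, 0.2]
finger_gap: 0.0852
```

>>> arm_command(steps=[{"tx": 0, "ty": 0, "tz": 0, "wx": 0, "wy": 0, "wz": 0, "gripper": 0}, {"tx": 0, "ty": 0, "tz": 0, "wx": 0, "wy": 0, "wz": 0, "gripper": 0}, {"tx": 0, "ty": 0, "tz": 0, "wx": 0, "wy": 0, "wz": 0, "gripper": 0}, {"tx": 0, "ty": 0, "tz": 0, "wx": 0, "wy": 0, "wz": 0, "gripper": 0}, {"tx": 0, "ty": 0, "tz": 0, "wx": 0, "wy": 0, "wz": 0, "gripper": -0.3}, {"tx": 0, "ty": 0, "tz": 0, "wx": 0, "wy": 0, "wz": 0, "gripper": -0.3}, {"tx": 0, "ty": 0, "tz": 0, "wx": 0, "wy": 0, "wz": 0, "gripper": -0.3}, {"tx": 0, "ty": 0, "tz": 0, "wx": 0, "wy": 0, "wz": 0, "gripper": -0.3}], squeeze=40)

```text
time: 25.1
ee_pos: [0.5114, 0.1926, 0.0167]
tcp_rot: [-0.707, 0.707, 0.001, 0.001]
ft_force: [-0.6, -2.1, 5.7]
finger_gap: 0.0506
```

>>> arm_command(steps=[{"tx": 0, "ty": -4, "tz": 0, "wx": 0, "wy": 0, "wz": 0, "gripper": -0.3}, {"tx": 0, "ty": -10, "tz": 0, "wx": 0, "wy": 0, "wz": 0, "gripper": -0.3}, {"tx": 0, "ty": -20, "tz": 0, "wx": 0, "wy": 0, "wz": 0, "gripper": -0.3}, {"tx": 0, "ty": -30, "tz": 0, "wx": 0, "wy": 0, "wz": 0, "gripper": -0.3}, {"tx": 0, "ty": -30, "tz": 0, "wx": 0, "wy": 0, "wz": 0, "gripper": -0.3}, {"tx": 0, "ty": -20, "tz": 0, "wx": 0, "wy": 0, "wz": 0, "gripper": -0.3}, {"tx": 0, "ty": -8, "tz": 0, "wx": 0, "wy": 0, "wz": 0, "gripper": -0.3}, {"tx": 0, "ty": -3, "tz": 0, "wx": 0, "wy": 0, "wz": 0, "gripper": -0.3}])

```text
time: 25.9
ee_pos: [0.5107, 0.1929, 0.1413]
tcp_rot: [0.707, -0.707, -0.0, -0.0]
ft_force: [0.1, -0.0, -5.4]
finger_gap: 0.0508
```

>>> arm_command(steps=[{"tx": 0, "ty": 0, "tz": 0, "wx": 0, "wy": 0, "wz": 0, "gripper": -0.3}, {"tx": 0, "ty": 0, "tz": 0, "wx": 0, "wy": 0, "wz": 0, "gripper": -0.3}, {"tx": 0, "ty": 0, "tz": 0, "wx": 0, "wy": 0, "wz": 0, "gripper": -0.3}, {"tx": 0, "ty": 0, "tz": 0, "wx": 0, "wy": 0, "wz": 0, "gripper": -0.3}, {"tx": 0, "ty": 0, "tz": 0, "wx": 0, "wy": 0, "wz": 0, "gripper": -0.3}, {"tx": 0, "ty": 0, "tz": 0, "wx": 0, "wy": 0, "wz": 0, "gripper": -0.3}, {"tx": 0, "ty": 0, "tz": 0, "wx": 0, "wy": 0, "wz": 0, "gripper": -0.3}, {"tx": 0, "ty": 0, "tz": 0, "wx": 0, "wy": 0, "wz": 0, "gripper": -0.3}])

```text
time: 26.7
ee_pos: [0.5106, 0.1928, 0.1405]
tcp_rot: [0.707, -0.707, -0.0, 0.0]
ft_force: [0.2, -0.4, -4.2]
finger_gap: 0.0506
```

```bash
python3 - <<'E'
from h import *
weigh(16); s=ctrl.observe(); print(s["time"],s["ee_pos"],s["dq"],s["finger_gap"])
cv2.imwrite("pics/s7.png",cv2.resize(optics.capture("scene")[80:300,100:480,::-1],None,fx=2,fy=2))
cv2.imwrite("pics/t7.png",optics.capture("top")[:,:,::-1])
E
```

```text
weigh F [ 0.1103 -0.0835 -4.7093] sd [0.4609 0.5407 0.5621] eff [ -0.0004 -47.9349  25.2532   0.0077   0.0018   0.    ] sd [0.0013 0.0167 0.0054 0.0005 0.0001 0.    ]
27.5 [0.5106 0.1928 0.1405] [-0.0012  0.0001 -0.0018 -0.0014  0.0014  0.0001] 0.05040345481324436
```

View pics/s7.png

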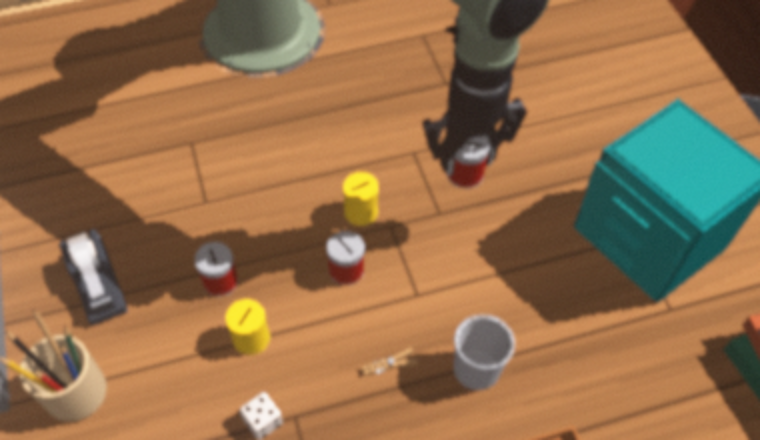

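View pics/t7.png

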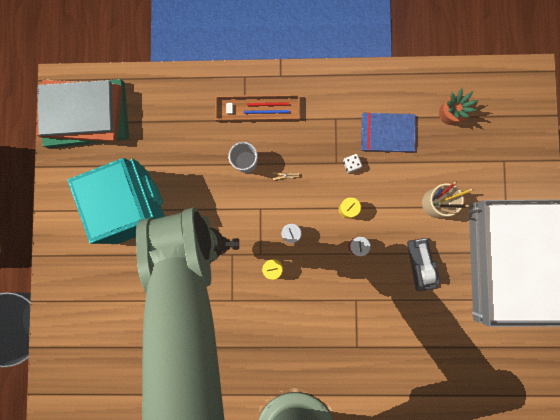

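Tin_1 is held upright with its underside about 124 mm up. Tin_2 (345,257) and tin_3 (215,268) stand on the desk, and everything else is where it was. Handing in.

```bash
python3 -c "
from workcell import ctrl
print(ctrl.close_job())"
```

```text
the job is handed in; nothing more can be done
None
```

Tin_1, the first in the row at the drawer unit's end, is the heaviest. It is now held upright, with its underside about 124 mm above the desk. I lifted and weighed the three tins in order from that end and set each back upright.

| Tin | Weight felt | Approx. mass |
|---|---|---|
| tin_1 | 4.8 N (4.7 N on the final lift) | 0.48 kg |
| tin_2 | 1.4 N | 0.14 kg |
| tin_3 | 3.2 N | 0.33 kg |

- **Last checks:** the gap was steady at about 50 mm, the arm was still, and the hold was gripped at 40 N. In the final pictures tin_2 and tin_3 stand upright on the desk, and nothing else looks moved. I handed in at about 27.5 s.
- **Disagreements:** my first two move calls were refused because not every row listed every value; nothing moved. The force readings were noisy, with about 0.5 N of scatter, so I averaged 16 of them for each weighing. The weight gap between tin_1 and tin_3 came out at about 1.5–1.6 N, close to the stated minimum difference of 150 g.

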